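# Condition photograph: release the self-timer, then point at the chip

### The arm

A 6-joint arm with a two-finger parallel gripper is mounted at the origin on the work surface. World frame = base frame: x ahead of the robot, y to its left, z up, the work surface at z = 0. Lengths are in m, angles in degrees, forces in N, time in s.
With the tool pointing down it reaches from about 0.4 to 0.825 m from the base axis. Payload 7 kg.
Tool frame: the origin (TCP) lies on the centre line of the jaws, within the pads' length; the fingertips stand 17 mm ahead of it and the grasp point (between the pads) lies 2 mm behind it; z points along the fingers, y is the direction in which the jaws open and shut (so a half turn about z gives the same grasp; the last joint's range is limited). The gripper opens to 88 mm and grips with 3 to 60 N. Pads are 19 mm wide; open, the fingers measure 130 mm over their backs; the gripper's body (78 mm by 193 mm) begins 47 mm behind the grasp point.
Start: joints at [85.319, 20.546, 0.682, 0, -70.136, -16.507], TCP at [0.244, 0.629, 0.244] pointing down, gripper open.
Joint ranges: [-176.03, 176.03], [-82.01, 121.73], [-58.28, 71.71], [-173.87, 95.51], [-174.79, -0.11], [-173.66, 173.66]. Speed limits (degrees/s): [136.94, 136.94, 172.46, 180, 180, 180].

### API

Orientations are given as [roll, pitch, yaw] about the fixed x, y, z axes, in that order (R = Rz(yaw) Ry(pitch) Rx(roll)).
In Python, from plant import telemetry, vision, close_job, recognise, silhouettes, place_of gives the robot as it stands.
- The arm moves only by the shell command python3 -m handwheel 'ROWS'. ROWS is JSON, a list that holds one entry, the list of rows, each a list of 5 numbers: the shift along the tool's x, y, z in m, then the turn about the tool's z in rad, then the closure, from 0 (fully open) to 1 (shut). In form: [[[tx, ty, tz, yaw, gripper], ...]]. A call has 1 to 20 rows; each row shifts and turns the commanded pose from where the row before left it, along the tool's axes as they then stand; what a row does not reach is not made up. A row lasts 1/12 s, in which the tool goes at most 41.7 mm and 7.16 degrees, less where a joint would pass 70% of its speed; a pose out of reach is approached as far as the arm can. A call with a gripper value outside its range is refused whole. The fingers move at their own pace and stop on an object; the grip force is fixed at half the most. Time passes only in rows, so rows that do not move let the fingers close. It gives the time, the measured TCP pose, the force and the opening at its end, in the units of the state.
- telemetry.get_obs(): the state, without advancing time (a new reading comes with each control period).
- vision.snapshot(name): name is "scene" or "top"; returns a dict with "color" (480x640x3 uint8, red, green, blue), "mtx" (3x3 intrinsics, pixels), "dist" ([k1, k2, p1, p2, k3] as OpenCV has them; the pictures are not rectified), "cam_to_world" (4x4, takes a point from camera to world coordinates). Camera axes: x right, y down, z forward; pixel columns grow to the right and rows downward; lengths in m; the calibration is good to about 2 mm. A picture is of the moment at which its call begins. There is no depth.
- close_job(): hands the job in, once; it reports no verdict.
Trained networks look in a picture, given as the dict that the camera call returned (one of the last four; its "shot" number tells which), for a name from the list of things; names that differ only in an ending like _2 or _b are one class to them, and where a whole thing is asked for, a point or a joint stands for the part that bears it (a point fixed in the world has none). Each returns a list of dicts, best first, with "conf" (0 to 1); they miss things now and then, are a little off and sometimes report something else, mostly with a low value. They report only what shows in the picture. A call takes as long as a camera call. They do not tell look-alikes from the thing itself.
- recognise(name, picture): "xy" ([column, row] in pixels, amid what is visible of it).
- silhouettes(name, picture): "region" (480x640 bool, what is visible of it) and "xy" ([column, row] in pixels, amid what is visible of it).
- place_of(name, picture): "xy" ([column, row] in pixels: a listed point, or the origin of a listed thing).
The state is a dict: "clock": time; "joint_pos": joint angles; "qvel": joint speeds; "tau": joint torques, N m; "tool_pos": TCP position; "orientation": TCP orientation; "force": force on the tool from outside, world axes, zero at the start; "moment": the same for the moment, N m; "opening": finger opening in m.
Only numpy, scipy, OpenCV 4.12 (cv2) and the standard library are available. Lean on these libraries where they do the work, as an engineer would, in place of code of your own. Each camera call takes 0.05 s, during which the arm holds its last target.

### The job

Take the condition photograph of the chipped clay bowl: press the big round release button on the radio release box right down and let it up again to start the camera's self-timer, leaving the two small keys alone. Then, with the fingertips, point from above at the gap in the bowl's rim, about two centimetres over it, and hold there for about three seconds while the camera fires. Touch none of the finds or the scale bar, and finish with the hand drawn well away from the bowl, out of the picture.

Things in the scene. Friction and masses are not known exactly. Their poses are not given: they have to be found in the camera images.
- rim_gap (a point): the chip: a jagged gap about 44 mm wide and up to 15 mm deep broken right through the chipped bowl's rim, the only gap in any rim. The point is the middle of the gap, level with the unbroken rim (61 mm above the table), 55 mm from the bowl's axis; z up, x outward from the bowl's axis
- chipped_bowl: one of three coarse fired-clay bowls of one shape and size (foot 64 mm across, broad flanged rim 124 mm across outside and about 15 mm wide, 58 mm high, wall 6 mm), loose on the 3 mm thick dark photo board with the other finds, in any of three places and turned any way; its rim has a gap. Origin: centre of its underside; z up, x towards the gap
- plain_bowl: loose bowl of the same shape and size with an unbroken rim; origin: centre of its underside
- lug_bowl: loose bowl of the same shape and size with an unbroken rim and a small loop-shaped lug below it that sticks out 12 mm beyond the rim; origin: centre of its underside, x towards the lug
- oil_lamp: loose flat clay oil lamp, 66 mm across, 26 mm high, with nozzle and loop handle 100 mm long overall; origin: centre of its underside, x towards the nozzle
- juglet: loose clay juglet, 58 mm across, 93 mm high, handle on its +x side; the tallest find; origin: centre of its underside
- spindle_whorl: loose double-cone clay spindle whorl, 34 mm across, 18 mm high; origin: centre of its underside
- loom_weight: loose pyramid-shaped clay loom weight, 48 mm square at the foot, 69 mm high; origin: centre of its underside
- scale_bar: loose black-and-white photo scale bar, 100 x 14 x 8 mm, long side along its y; origin: centre of its underside
- release_box: dark grey radio release box fixed to the table at the robot's right of the photo board, 80 mm (its x) by 140 mm (its y), panel 34 mm above the table, turned by up to 0.5 rad, with a stub antenna 60 mm high on its far side. Origin: centre of its underside. The big release button is at its y = +35 mm, the two small keys at its y = -45 mm
- release_top (a point): centre of the big round release button's top face, 46 mm above the table when up; the button is 32 mm across and stands 9 mm above the collar round it; it is pressed straight down
- release (a joint): travel of the release button (m): 0 up, 0.006 right down; sprung, 1.5 N to start it and 5 N fully down; comes up by itself
- key_near (a joint): travel of the small key (12 mm across, 3 mm proud) at the box's near end, x = -18 mm, y = -45 mm on the box: 0 up, 0.0025 down; to be left alone
- key_far (a joint): travel of the other small key, x = +18 mm, y = -45 mm on the box: 0 up, 0.0025 down; to be left alone
Not all that is in view belongs to the job. Leave any turquoise look-alike of the loom_weight alone. There is more than one size of the scale_bar; the job needs the smaller.

How it is judged:
By the outcome, as a careful person would: the job done as asked, in the order asked, and still so for the second after the job is handed in, with the robot touching nothing.
It also fails if it takes over 48 s, if anything falls off the work surface, if the arm or the gripper's body presses on something with over 40 N, if the wrist force passes 120 N, or if a joint passes its speed limit or range.

## Working session

There is one attempt and no reset: what is moved stays moved. The work goes in short steps, Python scripts to look and compute and a shell command to move; the robot and the scene stay as the last step left them, time stands still between calls to the robot, and variables do not carry over. Pictures are saved under pics/ and viewed, and the job is handed in when it is done.

```bash
mkdir -p pics; ls
python3 - <<'E'
from plant import telemetry, vision
import cv2
o=telemetry.get_obs(); print(o)
for n in ("scene","top"):
    s=vision.snapshot(n); cv2.imwrite(f"pics/{n}0.png",s["color"][:,:,::-1]); print(n,s["mtx"],s["dist"],s["cam_to_world"])
E
```

```text
pics
{'clock': 0.0, 'joint_pos': array([ 8.53188699e+01,  2.05918671e+01,  6.33314085e-01, -2.08408973e-02,
       -7.01347696e+01, -1.65069610e+01]), 'qvel': array([-0.05485406,  0.02167719,  0.04988439, -0.05115857,  0.04610994,
        0.12740851]), 'tau': array([ 2.67234309e-04, -5.82714307e+01,  2.93051237e+01,  6.99689224e+00,
        6.91245645e-03, -1.57537174e-04]), 'tool_pos': array([0.2438171 , 0.62893216, 0.24261202]), 'orientation': array([ 1.79904957e+02, -7.73442515e-03, -2.11951826e+01]), 'force': array([ 0.50778948, -0.65438543,  0.47482996]), 'moment': array([ 0.08735414, -0.0072557 , -0.04237412]), 'opening': 0.08739863020421176}
scene [[437.19935022   0.         320.68954045]
 [  0.         437.19935022 239.40015109]
 [  0.           0.           1.        ]] [-0.10897318  0.          0.          0.          0.        ] [[-0.0798248   0.84499982 -0.52877529  1.08343141]
 [ 0.99671723  0.07485609 -0.03084368  0.07706933]
 [ 0.01351915 -0.52950153 -0.84820125  0.8780832 ]
 [ 0.          0.          0.          1.        ]]
top [[523.24460665   0.         319.47306187]
 [  0.         523.24460665 250.07534776]
 [  0.           0.           1.        ]] [0.04144741 0.         0.         0.         0.        ] [[-0.01252398 -0.98850386  0.15067605  0.4047122 ]
 [-0.99991453  0.01294651  0.00182352  0.04659087]
 [-0.00375329 -0.15064034 -0.98858151  1.40279613]
 [ 0.          0.          0.          1.        ]]
```

View pics/scene0.png

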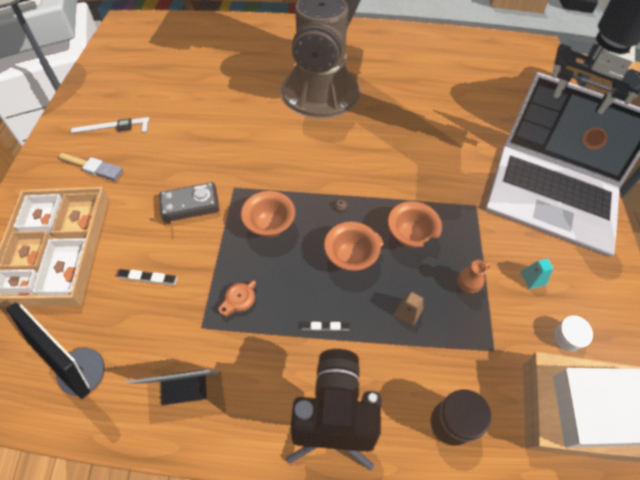

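View pics/top0.png

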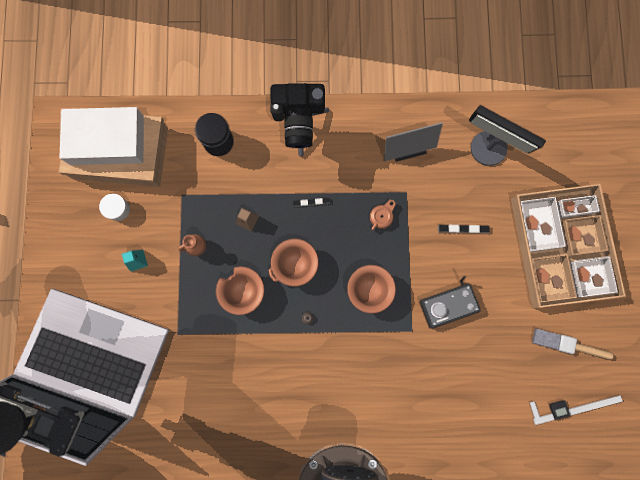

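The scene view shows bowls at about (268,213), (352,246) and (414,223), and the release box at (189,201). In the top view the bowls are at (240,290), (294,262) and (371,288), and the box is at (450,305). Next I'll run the networks and crop in close.

```bash
cat > h.py <<'E'
import numpy as np, cv2
def ray(s,xy):
    p=cv2.undistortPoints(np.array([[xy]],float),s["mtx"],np.array(s["dist"]))[0,0]
    T=s["cam_to_world"]; return T[:3,3],T[:3,:3]@np.array([p[0],p[1],1])
def at_z(s,xy,z):
    o,d=ray(s,xy); return o+d*(z-o[2])/d[2]
def pix(s,P):
    T=np.linalg.inv(s["cam_to_world"]); r,_=cv2.Rodrigues(T[:3,:3])
    return cv2.projectPoints(np.array(P,float).reshape(-1,1,3),r,T[:3,3],s["mtx"],np.array(s["dist"]))[0][:,0]
E
python3 - <<'E'
from plant import vision, recognise, place_of
from h import *
Z=dict(rim_gap=.061,chipped_bowl=.003,plain_bowl=.003,lug_bowl=.003,release_box=0,release_top=.046,juglet=.003,loom_weight=.003)
for n in ("scene","top"):
    s=vision.snapshot(n)
    for k,z in Z.items():
        for r in place_of(k,s)[:3]:
            print(n,k,np.round(r["xy"],1),round(r["conf"],2),np.round(at_z(s,r["xy"],z),4))
    c=s["color"][:,:,::-1]
    a=c[230:340,170:500] if n=="top" else c[170:290,150:460]
    cv2.imwrite(f"pics/crop_{n}.png",cv2.resize(a,None,fx=2.4,fy=2.4,interpolation=cv2.INTER_CUBIC))
    a=c[250:330,190:290] if n=="top" else c[190:260,370:460]
    cv2.imwrite(f"pics/gap_{n}.png",cv2.resize(a,None,fx=6,fy=6,interpolation=cv2.INTER_CUBIC))
E
```

```text
scene rim_gap [430.7 239.7] 0.62 [0.5532 0.2915 0.061 ]
scene chipped_bowl [409.1 235.3] 0.97 [0.5077 0.255  0.003 ]
scene plain_bowl [269.7 226.4] 0.82 [ 0.512  -0.0798  0.003 ]
scene lug_bowl [350.5 253.3] 0.95 [0.5697 0.1171 0.003 ]
scene lug_bowl [408.4 235.4] 0.5 [0.5081 0.2533 0.003 ]
scene lug_bowl [468.2 287.4] 0.39 [0.6355 0.386  0.003 ]
scene release_box [190.7 205.6] 0.82 [ 0.4653 -0.287   0.    ]
scene release_top [197.2 189.6] 0.41 [ 0.4489 -0.2636  0.046 ]
scene juglet [468.2 288.5] 0.94 [0.6383 0.3857 0.003 ]
scene loom_weight [534.6 279.5] 0.96 [0.6032 0.5466 0.003 ]
scene loom_weight [410.  312.1] 0.91 [0.7053 0.2521 0.003 ]
top rim_gap [227.9 271.1] 0.61 [0.5575 0.2857 0.061 ]
top chipped_bowl [243.5 291.4] 0.86 [0.509  0.2536 0.003 ]
top plain_bowl [371.2 289.8] 0.7 [ 0.5089 -0.0877  0.003 ]
top release_box [447.3 308.5] 0.98 [ 0.4571 -0.2884  0.    ]
top release_top [437.6 312. ] 0.49 [ 0.4467 -0.2522  0.046 ]
top juglet [243.9 289.9] 0.74 [0.513  0.2526 0.003 ]
top juglet [198.3 245.3] 0.58 [0.6354 0.3769 0.003 ]
top loom_weight [245.2 220.7] 0.57 [0.7018 0.2508 0.003 ]
top loom_weight [439.1 307.1] 0.3 [ 0.4609 -0.2662  0.003 ]
```

View pics/crop_top.png

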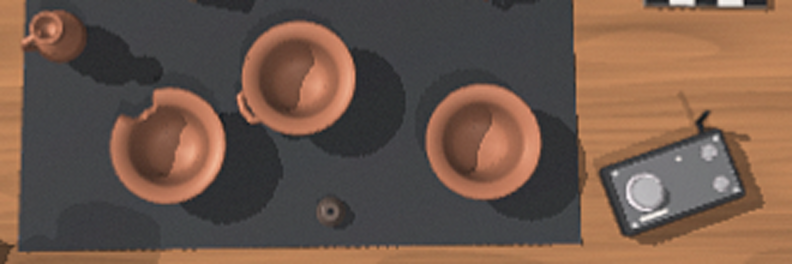

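View pics/gap_top.png

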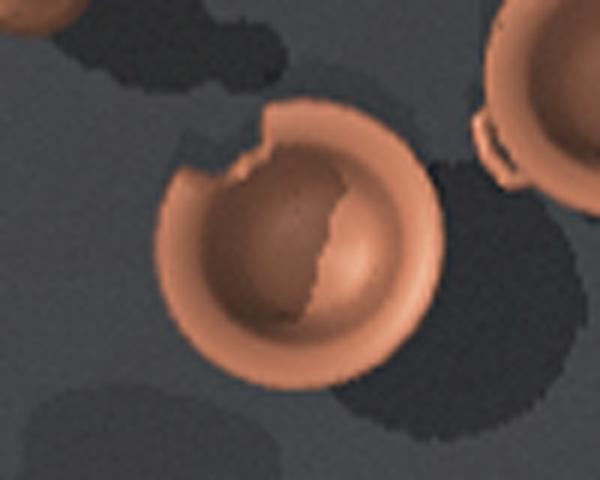

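View pics/crop_scene.png

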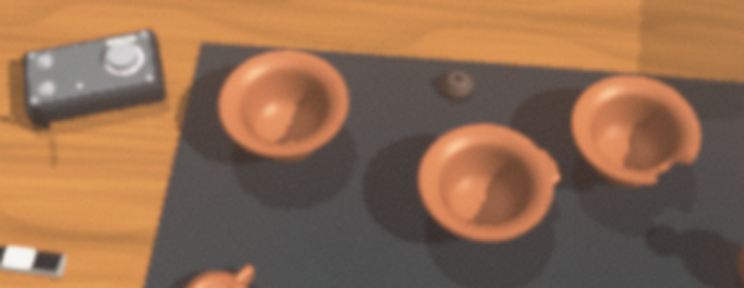

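View pics/gap_scene.png

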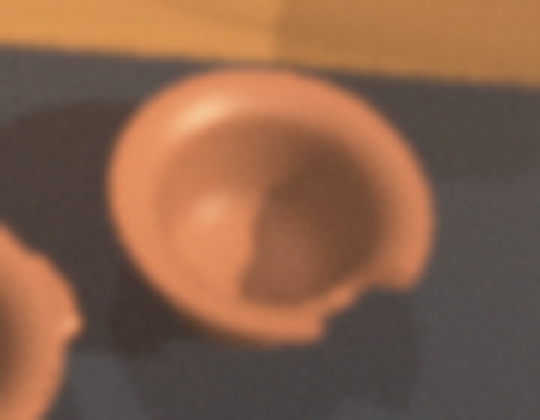

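Candidates in the top view:
- **(240,290):** rim notch at (228,272), so this is the chipped bowl.
- **(294,262):** has the lug, not a gap.
- **(371,288):** unbroken rim.
- **Box at (450,305):** the big button is at (439,310), with the small keys at its other end, around (466,294) and (471,307).

Next I'll refine the numbers.

Run:
```python
from plant import vision
from h import *
s=vision.snapshot("top"); c=s["color"]
# top crop measured pixels (cubic resize: full = (u+.5)/f-.5+off)
f=lambda u,v,k,ox,oy:np.array([(u+.5)/k-.5+ox,(v+.5)/k-.5+oy])
g1,g2,cc=f(185,172,6,190,250),f(265,105,6,190,250),f(299.5,244,6,190,250)
C=at_z(s,cc,.061);A=at_z(s,g1,.061);B=at_z(s,g2,.061);print("top C",C,"A",A,"B",B,np.linalg.norm(A-B))
m=(A+B)/2-C;m/=np.linalg.norm(m);print("gap",C+.055*m,np.degrees(np.arctan2(m[1],m[0])))
t=vision.snapshot("scene")
k=6;g1,g2=f(322,335,6,370,190),f(412,290,6,370,190)
A=at_z(t,g1,.061);B=at_z(t,g2,.061);print("scene A",A,"B",B,np.linalg.norm(A-B))
x0=f(108,200,6,370,190);x1=f(435,215,6,370,190);y0=f(272,68,6,370,190)
print("scene left/right/far",at_z(t,x0,.061),at_z(t,x1,.061),at_z(t,y0,.061))
for n,S,(x,y) in(("top",s,(415,275)),("scene",t,(150,170))):
    im=S["color"][y:y+60,x:x+75,::-1]
    cv2.imwrite(f"pics/box_{n}.png",cv2.resize(im,None,fx=8,fy=8,interpolation=cv2.INTER_CUBIC))
```

```text
top C [0.50778382 0.25527727 0.061     ] A [0.53930161 0.30460152 0.061     ] B [0.56773918 0.27075676 0.061     ] 0.04420591659545584
gap [0.55266279 0.28707157 0.061     ] 35.31549273677251
scene A [0.56968448 0.27401171 0.061     ] B [0.54696386 0.30887037 0.061     ] 0.04160953486430881
scene left/right/far [0.51672387 0.19501187 0.061     ] [0.51219964 0.31993362 0.061     ] [0.44797756 0.25989011 0.061     ]
```

View pics/box_top.png

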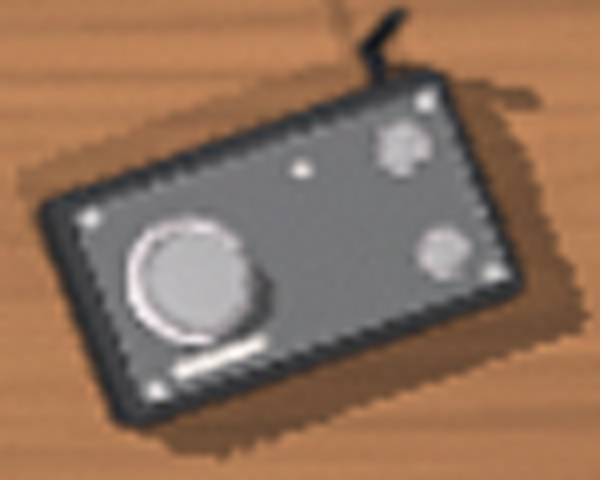

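View pics/box_scene.png

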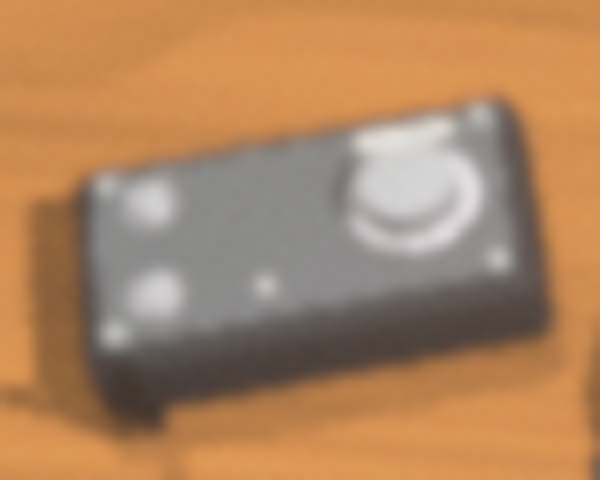

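```bash
cat >> h.py <<'E'
def delta(target):
    from plant import telemetry
    from scipy.spatial.transform import Rotation as R
    o=telemetry.get_obs(); r=R.from_euler("xyz",o["orientation"],degrees=True)
    d=np.array(target)-o["tool_pos"]
    print("t",o["clock"],"pos",np.round(o["tool_pos"],4),"ori",np.round(o["orientation"],2),"F",np.round(o["force"],2),"open",round(o["opening"],4),"j",np.round(o["joint_pos"],1))
    print("tool delta to",target,np.round(r.inv().apply(d),4)); return r
E
python3 - <<'E'
from plant import vision, place_of
from h import *
s=vision.snapshot("top");t=vision.snapshot("scene")
f=lambda u,v,k,ox,oy:np.array([(u+.5)/k-.5+ox,(v+.5)/k-.5+oy])
print(at_z(s,f(197,280,8,415,275),.046),at_z(t,f(405,182,8,150,170),.046))
r=delta([.5,.25,.243]); print(r.inv().apply([-.052,-.508,0]))
E
```

```text
[ 0.45288727 -0.25653276  0.046     ] [ 0.45656206 -0.25435258  0.046     ]
t 1.2 pos [0.244  0.6293 0.2436] ori [-180.      0.    -21.19] F [-0.21  0.48 -0.45] open 0.0879 j [ 85.3  20.5   0.7  -0.  -70.1 -16.5]
tool delta to [0.5, 0.25, 0.243] [0.3758 0.2611 0.0006]
[ 1.35146341e-01  4.92446409e-01 -3.18706487e-05]
```

```bash
python3 -m handwheel '[[[0.012,0.008,0,0,1],[0.025,0.0174,0,0,1],[0.025,0.0174,0,0,1],[0.025,0.0174,0,0,1],[0.025,0.0174,0,0,1],[0.025,0.0174,0,0,1],[0.025,0.0174,0,0,1],[0.025,0.0174,0,0,1],[0.025,0.0174,0,0,1],[0.025,0.0174,0,0,1],[0.025,0.0174,0,0,1],[0.025,0.0174,0,0,1],[0.025,0.0174,0,0,1],[0.025,0.0174,0,0,1],[0.025,0.0174,0,0,1],[0.013,0.009,0,0,1]]]'
python3 -c "
from h import *
delta([.4545,-.2555,.243])"
```

```text
clock: 2.53
tool_pos: [0.5005, 0.2479, 0.2438]
orientation: [180.0, -0.0, -21.3]
force: [-0.1, 0.1, 0.3]
opening: 0.0006
t 2.5333 pos [0.5005 0.2479 0.2438] ori [ 1.800e+02 -2.000e-02 -2.127e+01] F [-0.06  0.13  0.28] open 0.0006 j [ 46.4   9.6 -14.2   0.  -66.2  22.3]
tool delta to [0.4545, -0.2555, 0.243] [0.1398 0.4858 0.0008]
```

```bash
python3 -m handwheel '[[[0.004,0.013,0,0,1],[0.0075,0.026,0,0,1],[0.0075,0.026,0,0,1],[0.0075,0.026,0,0,1],[0.0075,0.026,0,0,1],[0.0075,0.026,0,0,1],[0.0075,0.026,0,0,1],[0.0075,0.026,0,0,1],[0.0075,0.026,0,0,1],[0.0075,0.026,0,0,1],[0.0075,0.026,0,0,1],[0.0075,0.026,0,0,1],[0.0075,0.026,0,0,1],[0.0075,0.026,0,0,1],[0.0075,0.026,0,0,1],[0.0075,0.026,0,0,1],[0.0075,0.026,0,0,1],[0.0075,0.026,0,0,1],[0.0075,0.026,0,0,1],[0.004,0.013,0,0,1]]]'
python3 -c "
from h import *
delta([.4545,-.2555,.093])"
```

```text
clock: 4.2
tool_pos: [0.4531, -0.2634, 0.2436]
orientation: [180.0, -0.0, -21.2]
force: [0.3, 0.8, -0.2]
opening: 0.0005
t 4.2 pos [ 0.4531 -0.2634  0.2436] ori [179.99  -0.   -21.24] F [ 0.33  0.82 -0.16] open 0.0005 j [ -8.7   6.3 -18.2   0.  -65.5  77.5]
tool delta to [0.4545, -0.2555, 0.093] [-0.0016 -0.0079  0.1506]
```

```bash
python3 -m handwheel '[[[-0.0016,-0.004,0.01,0,1],[0,-0.004,0.02,0,1],[0,0,0.02,0,1],[0,0,0.02,0,1],[0,0,0.02,0,1],[0,0,0.02,0,1],[0,0,0.02,0,1],[0,0,0.015,0,1],[0,0,0.01,0,1],[0,0,0,0,1],[0,0,0,0,1]]]'
python3 - <<'E'
from h import *
from plant import vision
delta([.4545,-.2555,.063])
for n,(x,y) in(("top",(390,255)),("scene",(140,130))):
    S=vision.snapshot(n); im=S["color"][y:y+100,x:x+130,::-1]
    print(n,(pix(S,[[.4545,-.2555,.046],[.4545,-.2555,.071]])-[x,y])*6)
    cv2.imwrite(f"pics/pre_{n}.png",cv2.resize(im,None,fx=6,fy=6,interpolation=cv2.INTER_CUBIC))
E
```

```text
clock: 5.12
tool_pos: [0.4554, -0.2532, 0.0886]
orientation: [180.0, 0.0, -21.2]
force: [0.1, 0.8, 0.7]
opening: 0.0006
t 5.1167 pos [ 0.4554 -0.2532  0.0886] ori [ 1.7998e+02  4.0000e-02 -2.1160e+01] F [0.13 0.81 0.68] open 0.0006 j [ -7.5  15.3 -30.    0.  -44.7  76.3]
tool delta to [0.4545, -0.2555, 0.063] [0.     0.0025 0.0256]
top [[292.51724255 323.60986781]
 [305.71064704 321.2728897 ]]
scene [[359.53247349 369.67142073]
 [345.97080368 330.52417719]]
```

View pics/pre_top.png

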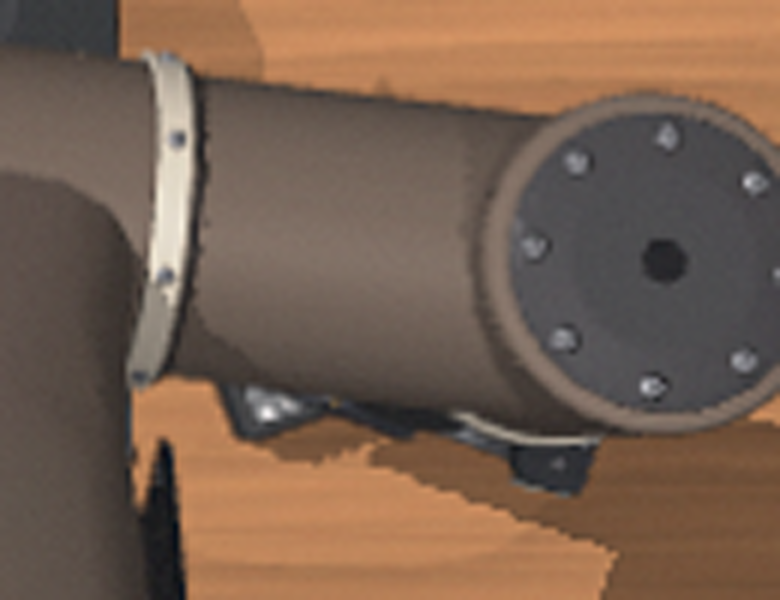

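View pics/pre_scene.png

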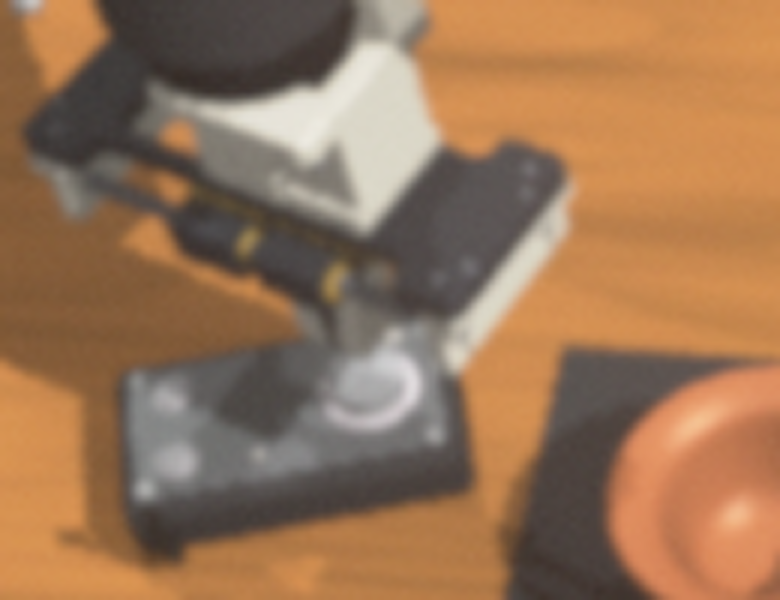

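The scene crop shows the closed fingertips at about (345,335), right over the button. The keys at (170,400) and (175,460) are well clear. I'll press down step by step.

```bash
python3 -m handwheel '[[[0,0.002,0.01,0,1],[0,0,0.01,0,1],[0,0,0.004,0,1],[0,0,0.002,0,1],[0,0,0.002,0,1],[0,0,0,0,1],[0,0,0,0,1]]]'; python3 -m handwheel '[[[0,0,0.001,0,1],[0,0,0.001,0,1],[0,0,0,0,1],[0,0,0,0,1]]]'
```

```text
clock: 5.8
tool_pos: [0.4545, -0.2553, 0.0605]
orientation: [180.0, 0.1, -21.2]
force: [-2.6, 0.4, 3.3]
opening: 0.0003
clock: 6.13
tool_pos: [0.4548, -0.2554, 0.0587]
orientation: [180.0, 0.0, -21.2]
force: [-3.0, 0.2, 3.9]
opening: 0.0003
```

```bash
python3 -m handwheel '[[[0,0,0.001,0,1],[0,0,0.001,0,1],[0,0,0,0,1],[0,0,0,0,1]]]'; python3 -m handwheel '[[[0,0,0.0005,0,1],[0,0,0.0005,0,1],[0,0,0,0,1],[0,0,0,0,1]]]'
```

```text
clock: 6.47
tool_pos: [0.4549, -0.2554, 0.0572]
orientation: [180.0, -0.0, -21.2]
force: [-4.9, 1.9, 11.5]
opening: 0.0005
clock: 6.8
tool_pos: [0.4549, -0.2554, 0.057]
orientation: [180.0, -0.0, -21.2]
force: [-7.4, 3.6, 21.1]
opening: 0.0006
```

The button bottomed out: the TCP stopped at 0.057 (tips at 40 mm) while the force climbed to 21 N. Now lift straight up.

```bash
python3 -m handwheel '[[[0,0,-0.004,0,1],[0,0,-0.01,0,1],[0,0,-0.02,0,1],[0,0,-0.03,0,1],[0,0,-0.03,0,1],[0,0,-0.03,0,1],[0,0,-0.02,0,1],[0,0,-0.008,0,1],[0,0,0,0,1]]]'
python3 - <<'E'
from h import *
from plant import vision
delta([.5545,.288,.2])
S=vision.snapshot("scene"); im=S["color"][130:230,140:270,::-1]
cv2.imwrite("pics/post_scene.png",cv2.resize(im,None,fx=6,fy=6,interpolation=cv2.INTER_CUBIC))
E
```

```text
clock: 7.55
tool_pos: [0.4565, -0.2555, 0.2101]
orientation: [-179.9, -0.3, -21.2]
force: [0.0, 0.9, -0.1]
opening: 0.0004
t 7.55 pos [ 0.4565 -0.2555  0.2101] ori [-179.95   -0.3   -21.17] F [ 0.04  0.91 -0.14] open 0.0004 j [ -7.7   7.5 -21.4   0.  -60.8  76.5]
tool delta to [0.5545, 0.288, 0.2] [-0.1049 -0.5422  0.0101]
```

View pics/post_scene.png

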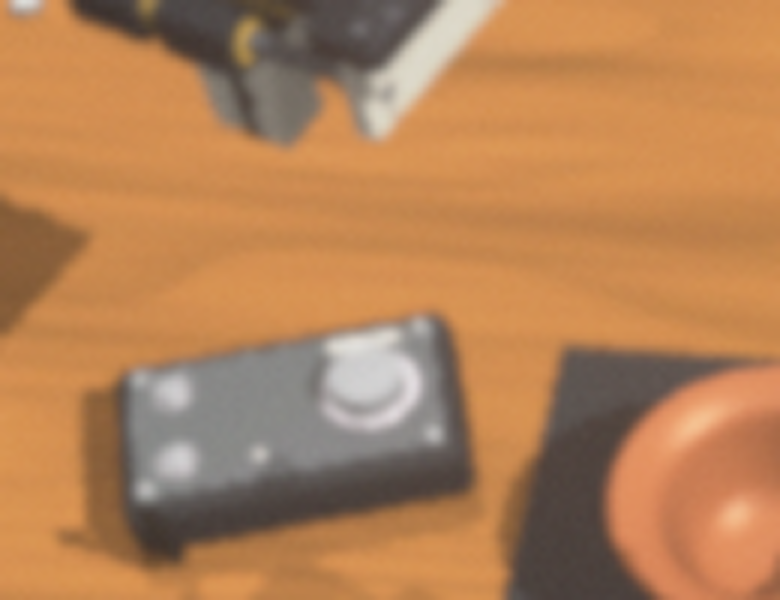

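The button at (365,380) in the crop is up again. On to the gap.

```bash
python3 -m handwheel '[[[-0.003,-0.015,0,0,1],[-0.0055,-0.0285,0,0,1],[-0.0055,-0.0285,0,0,1],[-0.0055,-0.0285,0,0,1],[-0.0055,-0.0285,0,0,1],[-0.0055,-0.0285,0,0,1],[-0.0055,-0.0285,0,0,1],[-0.0055,-0.0285,0,0,1],[-0.0055,-0.0285,0,0,1],[-0.0055,-0.0285,0,0,1],[-0.0055,-0.0285,0,0,1],[-0.0055,-0.0285,0,0,1],[-0.0055,-0.0285,0,0,1],[-0.0055,-0.0285,0,0,1],[-0.0055,-0.0285,0,0,1],[-0.0055,-0.0285,0,0,1],[-0.0055,-0.0285,0,0,1],[-0.0055,-0.0285,0,0,1],[-0.0055,-0.0285,0,0,1],[-0.003,-0.015,0,0,1]]]'
python3 -c "
from h import *
delta([.5545,.288,.099])"
```

```text
clock: 9.27
tool_pos: [0.553, 0.2914, 0.205]
orientation: [179.9, 0.1, -21.1]
force: [0.8, -1.1, 0.4]
opening: 0.0003
t 9.2667 pos [0.553  0.2914 0.205 ] ori [ 1.7987e+02  8.0000e-02 -2.1120e+01] F [ 0.85 -1.11  0.39] open 0.0003 j [ 45.6  17.5  -8.9  -0.  -63.7  23.2]
tool delta to [0.5545, 0.288, 0.099] [0.0028 0.0024 0.106 ]
```

```bash
python3 -m handwheel '[[[0.0015,0.001,0.01,0,1],[0,0,0.015,0,1],[0,0,0.02,0,1],[0,0,0.02,0,1],[0,0,0.015,0,1],[0,0,0.01,0,1],[0,0,0.005,0,1],[0,0,0,0,1],[0,0,0,0,1]]]'
python3 - <<'E'
from h import *
from plant import vision
delta([.5545,.288,.098])
S=vision.snapshot("scene"); im=S["color"][170:270,360:490,::-1]
p=telem=None
from plant import telemetry
p=telemetry.get_obs()["tool_pos"]
print((pix(S,[[.5545,.288,.061],p+[0,0,-.017]])-[360,170])*6)
cv2.imwrite("pics/pt_scene.png",cv2.resize(im,None,fx=6,fy=6,interpolation=cv2.INTER_CUBIC))
E
```

```text
clock: 10.02
tool_pos: [0.5545, 0.2873, 0.1127]
orientation: [180.0, -0.0, -21.2]
force: [-0.2, 0.2, 0.1]
opening: 0.0003
t 10.0167 pos [0.5545 0.2873 0.1127] ori [ 1.7999e+02 -1.0000e-02 -2.1190e+01] F [-0.17  0.17  0.07] open 0.0003 j [ 45.3  22.1 -15.4   0.  -52.5  23.5]
tool delta to [0.5545, 0.288, 0.098] [-0.0003 -0.0007  0.0147]
[[415.08677523 420.4166637 ]
 [435.78714899 369.08072344]]
```

View pics/pt_scene.png

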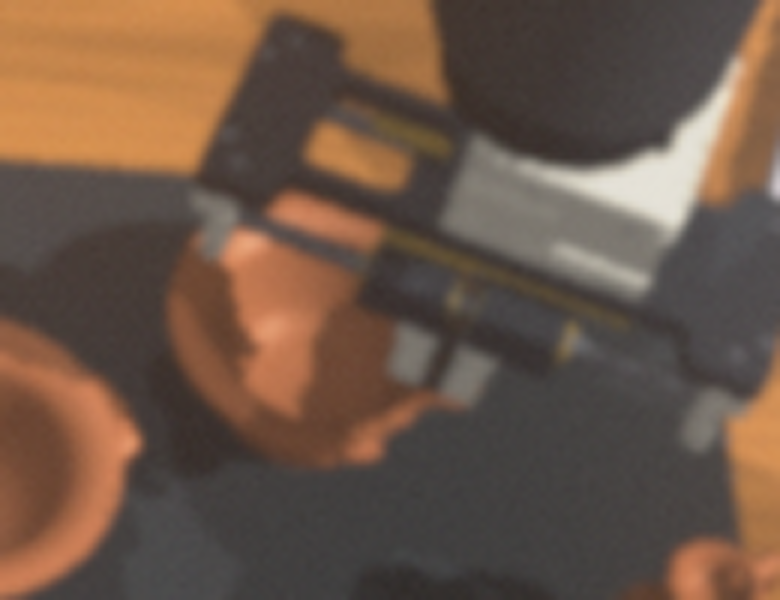

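In the crop the fingertips are at (440,370), over the gap whose middle is at (415,420), which agrees with the projection. Descend 14.5 mm and hold.

```bash
python3 -m handwheel '[[[0,-0.0007,0.006,0,1],[0,0,0.006,0,1],[0,0,0.0025,0,1],[0,0,0,0,1],[0,0,0,0,1]]]'
python3 -m handwheel '[[[0,0,0,0,1],[0,0,0,0,1],[0,0,0,0,1],[0,0,0,0,1],[0,0,0,0,1],[0,0,0,0,1],[0,0,0,0,1],[0,0,0,0,1],[0,0,0,0,1],[0,0,0,0,1],[0,0,0,0,1],[0,0,0,0,1],[0,0,0,0,1],[0,0,0,0,1],[0,0,0,0,1],[0,0,0,0,1],[0,0,0,0,1],[0,0,0,0,1],[0,0,0,0,1],[0,0,0,0,1]]]'
python3 - <<'E'
from h import *
from plant import vision,telemetry
S=vision.snapshot("scene"); im=S["color"][170:270,360:490,::-1]
cv2.imwrite("pics/hold_scene.png",cv2.resize(im,None,fx=6,fy=6,interpolation=cv2.INTER_CUBIC))
E
python3 -m handwheel '[[[0,0,0,0,1],[0,0,0,0,1],[0,0,0,0,1],[0,0,0,0,1],[0,0,0,0,1],[0,0,0,0,1],[0,0,0,0,1],[0,0,0,0,1],[0,0,0,0,1],[0,0,0,0,1],[0,0,0,0,1],[0,0,0,0,1],[0,0,0,0,1],[0,0,0,0,1],[0,0,0,0,1],[0,0,0,0,1],[0,0,0,0,1],[0,0,0,0,1],[0,0,0,0,1]]]'
```

```text
clock: 10.48
tool_pos: [0.5544, 0.288, 0.0979]
orientation: [180.0, 0.0, -21.2]
force: [-0.8, 0.0, 0.8]
opening: 0.0005
clock: 12.15
tool_pos: [0.5546, 0.2881, 0.098]
orientation: [180.0, -0.0, -21.2]
force: [-0.6, 0.2, 0.3]
opening: 0.0003
clock: 13.78
tool_pos: [0.5545, 0.2881, 0.098]
orientation: [180.0, 0.0, -21.2]
force: [-0.2, 0.2, 0.3]
opening: 0.0003
```

View pics/hold_scene.png

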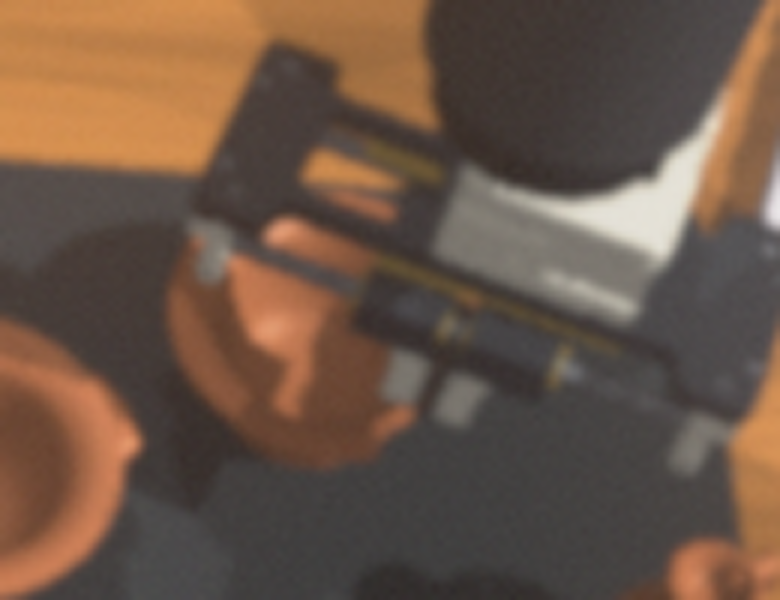

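The fingertips held about 20 mm above the gap from 10.4 to 13.8 s, and nothing was disturbed. Withdraw: up, then back to the start position.

```bash
python3 -m handwheel '[[[0,0,-0.01,0,1],[0,0,-0.02,0,1],[0,0,-0.03,0,1],[0,0,-0.03,0,1],[0,0,-0.03,0,1],[0,0,-0.02,0,1],[0,0,-0.007,0,1]]]'
python3 -m handwheel '[[[-0.012,-0.006,0,0,1],[-0.025,-0.0125,0,0,1],[-0.025,-0.0125,0,0,1],[-0.025,-0.0125,0,0,1],[-0.025,-0.0125,0,0,1],[-0.025,-0.0125,0,0,1],[-0.025,-0.0125,0,0,1],[-0.025,-0.0125,0,0,1],[-0.025,-0.0125,0,0,1],[-0.025,-0.0125,0,0,1],[-0.025,-0.0125,0,0,1],[-0.025,-0.0125,0,0,1],[-0.025,-0.0125,0,0,1],[-0.025,-0.0125,0,0,1],[-0.025,-0.0125,0,0,1],[-0.025,-0.0125,0,0,1],[-0.025,-0.0125,0,0,1],[-0.012,-0.006,0,0,1],[0,0,0,0,1],[0,0,0,0,1]]]'
python3 - <<'E'
from h import *
from plant import vision
for n in ("scene","top"):
    S=vision.snapshot(n); cv2.imwrite(f"pics/end_{n}.png",S["color"][:,:,::-1])
    a=cv2.imread(f"pics/{n}0.png"); d=cv2.absdiff(a,S["color"][:,:,::-1].copy()).max(2)
    cv2.imwrite(f"pics/diff_{n}.png",np.minimum(d.astype(int)*3,255).astype(np.uint8))
E
```

```text
clock: 14.37
tool_pos: [0.5559, 0.2889, 0.2503]
orientation: [-179.7, -0.2, -21.2]
force: [1.3, 0.2, 0.8]
opening: 0.0004
clock: 16.03
tool_pos: [0.2348, 0.6389, 0.2439]
orientation: [179.9, -0.0, -21.1]
force: [0.9, -0.6, 0.6]
opening: 0.0006
```

View pics/end_scene.png

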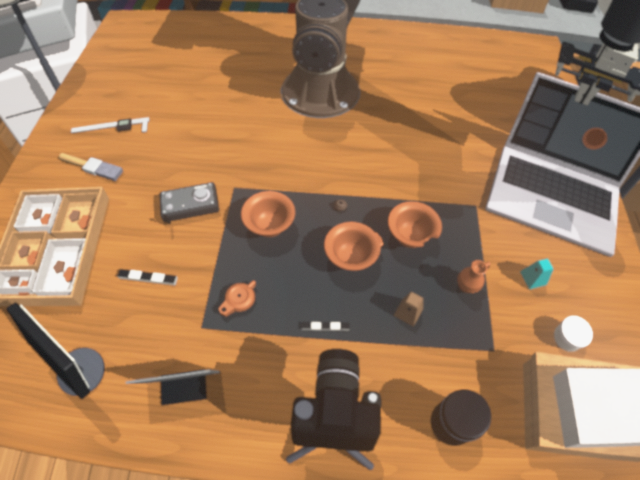

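View pics/diff_top.png

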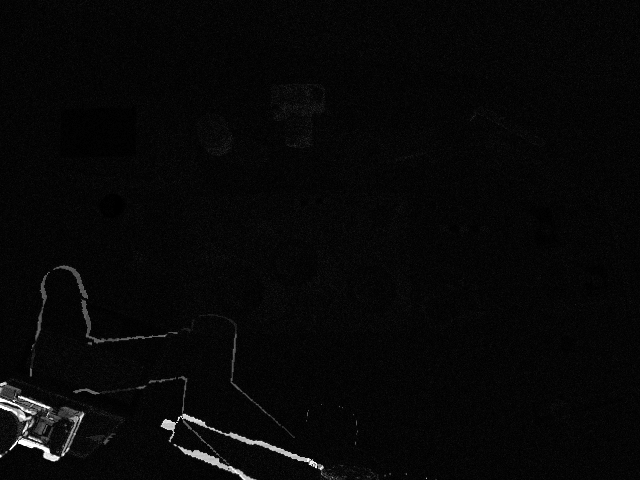

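View pics/diff_scene.png

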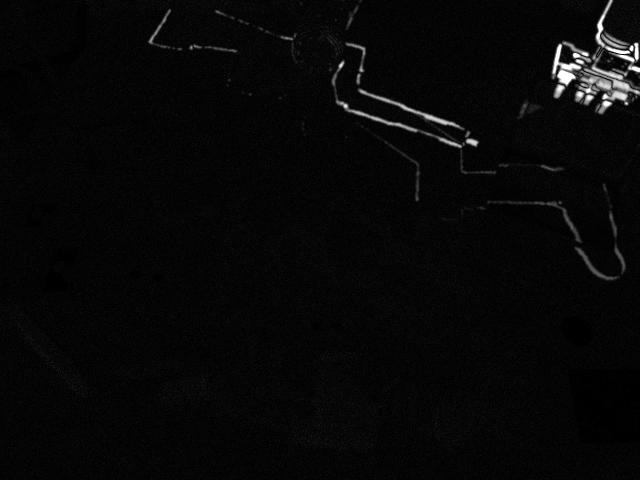

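The difference images show only the arm and its shadow changed. No find moved, and the hand is off over the laptop at upper right, clear of everything.

```bash
python3 -m handwheel '[[[0,0,-0.01,0,1],[0,0,0,0,1],[0,0,0,0,1],[0,0,0,0,1]]]'; python3 -c "
from plant import close_job
print(close_job())"
```

```text
clock: 16.47
tool_pos: [0.2363, 0.6388, 0.2556]
orientation: [-180.0, 0.0, -21.2]
force: [0.1, -0.7, 0.7]
opening: 0.0002
the job is handed in; nothing more can be done
None
```

The photograph sequence is done and handed in at 16.5 s, well inside the 48 s limit; no verdict was reported.

- **Release button:** I pressed it fully down with closed fingertips. The tips stopped at 40 mm while the force climbed to about 21 N, then I lifted off. The camera showed the button up again, and the fingers stayed well clear of the two small keys.
- **Pointing:** I held the fingertips about 20 mm above the middle of the gap in the chipped bowl's rim for about 3.4 s. The two cameras' estimates of the gap's position differed by about 4 to 5 mm, so I aimed between them.
- **Withdrawal:** I drew the hand up and back to roughly its start position, over the laptop and well away from the bowls.

**Last checks:** Comparing before and after pictures from both cameras, only the arm and its shadow had changed. No find or scale bar had moved, and the measured tool force was near zero. No check failed.

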